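# Lock the shoe-last carriage with its pin

### The arm

A 7-joint arm with a two-finger parallel gripper is mounted at the origin on the work surface. World frame = base frame: x ahead of the robot, y to its left, z up, the work surface at z = 0. Lengths are in m, angles in rad, forces in N, time in s.
With the tool pointing down it reaches from about 0.4 to 0.85 m from the base axis. Payload 10.4 kg.
Tool frame: the origin (TCP) lies on the mounting face of the last link; the fingertips stand r.tips_ahead ahead of it and the grasp point (between the pads) lies 164 mm ahead of it (r.tips_ahead is the distance from the TCP to the fingertips, in m); z points along the fingers, y is the line along which they close (so a half turn about z gives the same grasp; the last joint's range is limited). The gripper opens to 87 mm and grips with 3 to 60 N. Pads are 19 mm wide; open, the fingers measure 117 mm over their backs; the gripper's body (75 mm by 190 mm) begins 51 mm behind the grasp point.
Start: joints at [1.155, 0.332, -0.065, 1.46, 0.022, 1.35, -0.088], TCP at [0.239, -0.577, 0.405] pointing down, gripper open.
Joint ranges: [-2.6, 2.6], [-0.5, 2.12], [-1.47, 1.34], [0.16, 2.42], [-1.27, 4.41], [0.06, 2.06], [-2.6, 2.6]. Speed limits (rad/s): [2.22, 2.22, 2.79, 2.79, 3.14, 3.14, 3.14].

### API

Orientations are given as a unit quaternion [x, y, z, w].
In Python, from bench import telemetry, imaging, job, r gives the robot as it stands.
- The arm moves only by the tool move_arm, never from a script. Its argument "steps" is a list of rows, each an object of numbers: "dx", "dy", "dz": the shift along the tool's x, y, z in cm; "spin": the turn about the tool's z in rad. In form: [{"dx": .., "dy": .., "dz": .., "spin": ..}, ...]. A call has 1 to 12 rows; each row shifts and turns the commanded pose from where the row before left it, along the tool's axes as they then stand; what a row does not reach is not made up. A row lasts 1/10 s, in which the tool goes at most 50 mm and 8.59 degrees, less where a joint would pass 70% of its speed; a pose out of reach is approached as far as the arm can. A call with a gripper value outside its range is refused whole. "claw" is the finger opening in cm, from 0 to 8.7, set as the call begins (left out, the last holds). The fingers move at their own pace and stop on an object; "squeeze" is the grip in N (left out, the last holds). Time passes only in rows, so rows that do not move let the fingers close. It gives the time, the measured TCP pose, the force, the opening and the grip force at its end, in the units of the state.
- telemetry.read_state(): the state, without advancing time (a new reading comes with each control period).
- imaging.camera(name): name is "side" or "top" or "wrist"; returns a dict with "img" (420x560x3 uint8, red, green, blue), "camera_matrix" (3x3 intrinsics, pixels), "D" ([k1, k2, p1, p2, k3] as OpenCV has them; the pictures are not rectified), "R" (3x3) and "t" (3): a world point X has camera coordinates R X + t. Camera axes: x right, y down, z forward; pixel columns grow to the right and rows downward; lengths in m; the calibration is good to about 2 mm. A picture is of the moment at which its call begins. There is no depth.
- job.close_job(): hands the job in; it is judged then, once.
The state is a dict: "time": time; "joint_positions": joint angles; "joint_vel": joint speeds; "joint_torque": joint torques, N m; "ee_pos": TCP position; "eef_rot": TCP orientation; "ft_force": force on the tool from outside, world axes, zero at the start; "torque": the same for the moment, N m; "width": finger opening in m; "grip_force": force on a finger pad.
Only numpy, scipy, OpenCV 4.12 (cv2) and the standard library are available. Lean on these libraries where they do the work, as an engineer would, in place of code of your own. Each camera call takes 0.05 s, during which the arm holds its last target. There are 200 camera calls.

### The job

Take the red-handled locking pin from the wooden tool rack and lock the yellow last carriage on its stand with it: down through the carriage's upper ear, the aluminium lug and the lower ear, until its collar sits fully home on the upper ear, then let go. The lug's bore is not exactly where it is measured, so start the pin in the upper ear, slide the carriage along with it and feel gently for the bore, never forcing the pin (keep it under about 30 N). Leave the other tools and things on the bench alone.

Things in the scene. Friction and masses are not known exactly. Their poses are not given: they have to be found in the camera images.
- pin: Steel locking pin with red round handle, loose, upright in one of the rack's holes, collar resting on the rack's top. Origin: centre of its lower tip, z up. Shank 12 mm diameter, 62 mm long, tip bevelled 1.2 mm; collar 24 mm diameter, 62 to 67 mm above the tip; handle 18 mm diameter, 67 to 111 mm. About 140 g. Play in the rack hole up to 1.5 mm.
- pin_tip (a point): Centre of the lower tip of the pin's shank (same point as the pin's origin).
- pin_seat (a point): Point on the pin's axis at the underside of its collar, 62 mm above the tip. Pin home: this point at the ear_mouth.
- base: Green stand fixed to the bench: plate 250 x 260 x 12 mm spanning x -130 to 120, y -130 to 130 mm about its origin (at table height; z up, y along its two rails, +x from the carriage block to the lug). Carries the yellow sliding carriage and the aluminium lug. The pin goes in vertically at x = 50 mm. With the pin home its tip is 18 mm above the table, 6 mm clear of the plate.
- lug_mid (a point): Fixed point at the height of the lug's top (65 mm), x = 50 mm and y = 0 of the base. The lug: 20 mm thick plate, 64 mm long in y, between the ears (3 mm gaps), vertical 14 mm through bore with 1 mm chamfer. It is clamped immovably in a slot: lug and bore stand up to 14 mm from this point along the base's +y or -y (not measured), exact in x.
- carriage (a joint): Position of the yellow carriage along the base's y (m), 0 with its ears centred on lug_mid, range -0.045 to 0.045; slides with about 2.5 N of friction, stays where left. Its 70 mm wide block bears a dark iron shoe last, 230 mm long in y, 76 mm wide, top 118 mm above the table, centred 112 mm from the bore line towards the base's -x.
- ear_mouth (a point): Centre of the bore's mouth on top of the carriage's upper ear, 80 mm above the table; moves with the carriage; axes as the base. Upper ear 68 to 80 mm above the table, lower ear 30 to 42 mm, both 36 mm wide in y, reaching 20 mm past the bore in +x; both have the same vertical 14 mm bore, chamfered 1.5 mm.
- rack: Fixed wooden tool rack, 70 x 210 x 72 mm high, origin under its centre; three 15 mm holes in a row along its y at -70, 0 and 70 mm, x = 0.
- awl: Bystander: dark steel tool with pale wooden handle (24 mm diameter) standing in the rack, top 113 mm above the table. Origin at its tip.
- punch: Bystander: short all-brass punch standing in the rack (handle 16 mm diameter), top 107 mm above the table. Origin at its tip.
- hammer: Bystander: hammer, 270 mm long, lying on the white board.
- sole: Bystander: black rubber shoe sole with cork face, 270 x 92 x 12 mm, lying on the white board. Origin under its middle.
- polish: Bystander: flat red tin, 70 mm diameter, 35 mm high. Origin under its centre.
- brush: Bystander: brush, 200 mm long.
- heel: Bystander: black rubber heel block, about 58 x 56 x 22 mm.
- glue: Bystander: yellow jar with a black cap, 60 mm diameter, 110 mm high. Origin under its centre.
Things that resemble listed ones, but are neither listed nor needed, are in the scene too. Of the things shaped like the pin, the steel one is meant.

How it is judged:
By the outcome, as a careful person would: the job done as asked, in the order asked, and still so for the second after the job is handed in, with the robot touching nothing.
It also fails if it takes over 58 s, if anything falls off the work surface, if the arm or the gripper's body presses on something with over 40 N, if the wrist force passes 120 N, or if a joint passes its speed limit or range.

## Working session

There is one attempt and no reset: what is moved stays moved. The work goes in short steps, Python scripts to look and compute and a tool call to move; the robot and the scene stay as the last step left them, time stands still between calls to the robot, and variables do not carry over. Pictures are saved under pics/ and viewed, at most 10 in all, crops included, and the job is handed in when it is done.

Besides the shell and the picture viewer there is one more tool, called after "Emit:" by a JSON object that holds its "method" and its "body", one argument or row to a line. move_arm: Moves the arm, as the interface text tells. Its arguments: {"type":"object","properties":{"steps":{"type":"array","items":{"type":"object","properties":{"dx":{"type":"number"},"dy":{"type":"number"},"dz":{"type":"number"},"spin":{"type":"number"}}}},"claw":{"type":"number"},"squeeze":{"type":"number"}},"required":["steps"]}

```bash
ls; mkdir -p pics
cat > h.py <<'E'
import numpy as np, cv2, pickle
def snap(n):
    from bench import imaging
    c=imaging.camera(n); pickle.dump(c,open(f'/tmp/{n}.pkl','wb')); return c
def load(n): return pickle.load(open(f'/tmp/{n}.pkl','rb'))
def ray(c,uv):
    p=cv2.undistortPoints(np.array([[uv]],float),np.array(c['camera_matrix']),np.array(c['D'],float))[0,0]
    R=np.array(c['R']);t=np.array(c['t'])
    return -R.T@t, R.T@np.array([p[0],p[1],1])
def onz(c,uv,z):
    o,d=ray(c,uv); return o+d*(z-o[2])/d[2]
def proj(c,X):
    return cv2.projectPoints(np.array(X,float).reshape(-1,3),cv2.Rodrigues(np.array(c['R']))[0],np.array(c['t'],float),np.array(c['camera_matrix']),np.array(c['D'],float))[0][:,0]
def save(c,f): cv2.imwrite('pics/'+f,c['img'][:,:,::-1])
E
python3 - <<'E'
from h import *
from bench import telemetry,r
s=telemetry.read_state(); print(s); print(r.tips_ahead)
a=snap('top');b=snap('side')
save(a,'top0.png');save(b,'side0.png')
for c in(a,b): print(-np.array(c['R']).T@c['t'])
E
```

```text
pics
{'time': 0.0, 'joint_positions': array([ 1.1553624 ,  0.33284798, -0.0646975 ,  1.46097158,  0.02163004,
        1.34989372, -0.08850507]), 'joint_vel': array([ 0.00033223, -0.00075598, -0.00036101, -0.00078637, -0.00050383,
       -0.00086368, -0.00131643]), 'joint_torque': array([-2.94484914e-05, -6.23244882e+01,  2.46439775e-02, -3.89905000e+01,
       -6.14896207e-02,  3.95705458e-02,  8.49386447e-05]), 'ee_pos': array([ 0.239201  , -0.5772639 ,  0.40395423]), 'eef_rot': array([ 9.80769846e-01,  1.95166601e-01, -1.86577679e-04, -6.87244162e-04]), 'ft_force': array([-0.08738044,  0.10411931, -0.20947646]), 'torque': array([0.00703206, 0.04971325, 0.02343418]), 'grip_force': 0.0, 'width': 0.08674033053368269}
0.1822
[0.29801161 0.02410832 1.32018023]
[-0.01443717  0.60359198  0.63891374]
```

View pics/top0.png

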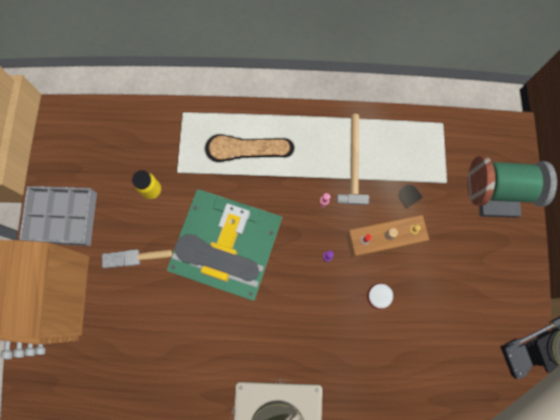

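View pics/side0.png

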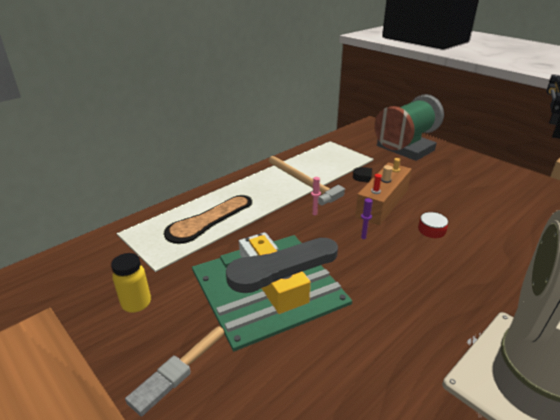

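Run:
```python
from h import *
a=load('top');b=load('side')
def crop(c,x,y,w,h,k): return cv2.resize(c['img'][y:y+h,x:x+w,::-1],None,fx=k,fy=k,interpolation=cv2.INTER_CUBIC)
A=crop(a,160,185,130,120,3);B=crop(a,340,210,100,50,4);C=crop(b,220,220,130,80,3);D=crop(b,340,150,80,60,4)
im=np.zeros((600,800,3),np.uint8)
for I,(y,x) in((A,(0,0)),(B,(0,395)),(C,(360,0)),(D,(360,400))): im[y:y+I.shape[0],x:x+I.shape[1]]=I[:600-y,:800-x]
cv2.imwrite('pics/crop.png',im)
hsv=cv2.cvtColor(a['img'],cv2.COLOR_RGB2HSV)
g=cv2.inRange(hsv,(60,80,40),(90,255,200)); g[:, 300:]=0; g[:185]=0
cs=max(cv2.findContours(cv2.morphologyEx(g,cv2.MORPH_CLOSE,np.ones((25,25))),0,2)[0],key=cv2.contourArea)
box=cv2.boxPoints(cv2.minAreaRect(cs)); P=np.array([onz(a,p,.012)[:2] for p in box]); print(box,P,np.linalg.norm(np.diff(P,axis=0),axis=1),P.mean(0))
w=cv2.inRange(hsv,(8,90,80),(22,255,255)); w[:210]=0;w[262:]=0;w[:,:345]=0;w[:,435:]=0
cs=max(cv2.findContours(cv2.morphologyEx(w,cv2.MORPH_CLOSE,np.ones((9,9))),0,2)[0],key=cv2.contourArea)
box=cv2.boxPoints(cv2.minAreaRect(cs)); P=np.array([onz(a,p,.072)[:2] for p in box]); print(box,P,P.mean(0))
for c,roi in((a,(340,440,210,262)),(b,(365,390,165,200))):
    h=cv2.cvtColor(c['img'],cv2.COLOR_RGB2HSV); m=cv2.inRange(h,(0,150,90),(6,255,255))|cv2.inRange(h,(174,150,90),(180,255,255))
    M=np.zeros_like(m);x0,x1,y0,y1=roi;M[y0:y1,x0:x1]=m[y0:y1,x0:x1]
    y,x=np.nonzero(M);print('red',x.mean(),y.mean(),x.min(),x.max(),y.min(),y.max(), onz(a,(x.mean(),y.mean()),.11))
```

```text
[[167.19144 270.28525]
 [195.11722 187.90414]
 [281.05563 217.03583]
 [253.12985 299.41693]] [[0.4084446  0.32371385]
 [0.64965359 0.26242591]
 [0.57319815 0.01066894]
 [0.33881384 0.07932735]] [0.24887344 0.26311026 0.24423346] [0.49252754 0.16903401]
[[345. 210.]
 [434. 210.]
 [434. 261.]
 [345. 261.]] [[ 0.58683722 -0.16292619]
 [ 0.5962902  -0.41349976]
 [ 0.45390794 -0.40859797]
 [ 0.44698079 -0.16377151]] [ 0.52100404 -0.28719885]
red 367.2368421052632 237.52631578947367 364 370 234 240 [ 0.50613668 -0.21647956  0.11      ]
red 376.8557692307692 181.14423076923077 374 381 173 190 [ 0.66140078 -0.24400656  0.11      ]
```

View pics/crop.png

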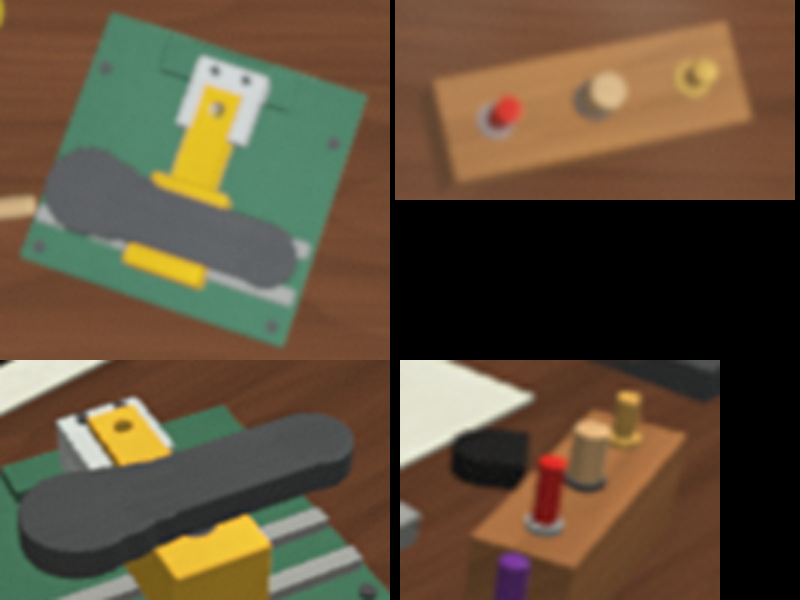

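Rack pin candidates in the top view are red (367,238), pink (325,199), purple (328,256), awl (392,233) and brass punch (416,228). The crop shows that the red handle with the steel collar is in the rack's near-left hole, so I choose (367,238). The ear bore is at about (232,221).

Run:
```python
from h import *
a=load('top');b=load('side')
print('handle top',onz(a,(368.6,237),.121),'collar',onz(a,(365.2,240),.077))
print('side',onz(b,(220+0+0+377-220,174-0),.121), onz(b,(340+(553-400)/4,150+(462-360)/4),.121),onz(b,(340+(545-400)/4,150+(524-360)/4),.077))
print('awl',onz(a,(340+(608-395)/4,210+90/4),.113),'punch',onz(a,(340+(707-395)/4,210+70/4),.107))
B=onz(a,(160+217/3,185+109/3),.08);print('ear',B,onz(b,(220+123/3,220+66/3),.08))
# screws on plate corners
S=[onz(a,(160+x/3,185+y/3),.013)[:2] for x,y in((106,68),(334,144),(272,326),(40,246))];print('screws',S,np.mean(S,0))
e=S[0]-S[1]+S[3]-S[2]; f=S[0]-S[3]+S[1]-S[2]
print(np.degrees(np.arctan2(e[1],e[0])),np.degrees(np.arctan2(f[1],f[0])))
```

```text
handle top [ 0.50575472 -0.21789284  0.121     ] collar [ 0.50487064 -0.21745918  0.077     ]
side [ 0.5105256  -0.21787306  0.121     ] [ 0.50368965 -0.21377447  0.121     ] [ 0.50222601 -0.21232068  0.077     ]
awl [ 0.52135775 -0.28555031  0.113     ] punch [ 0.53825621 -0.35499839  0.107     ]
ear [0.54199415 0.14208984 0.08      ] [0.54122363 0.14340859 0.08      ]
screws [array([0.59081657, 0.25707476]), array([0.52593827, 0.03650142]), array([0.35421646, 0.08677273]), array([0.41837214, 0.30679415])] [0.47233586 0.17178577]
73.67663457493184 -16.20017805511477
```

Emit:
{"method": "move_arm", "body": {
  "steps": [
    {"dx":3.84,"dy":-2.31},
    {"dx":3.84,"dy":-2.31},
    {"dx":3.84,"dy":-2.31},
    {"dx":3.84,"dy":-2.31},
    {"dx":3.84,"dy":-2.31},
    {"dx":3.84,"dy":-2.31},
    {"dx":3.84,"dy":-2.31},
    {"dx":3.84,"dy":-2.31},
    {"dx":3.84,"dy":-2.31},
    {"dx":3.84,"dy":-2.31},
    {"spin":0.135},
    {"spin":0.135}
  ],
  "claw": 4.5,
  "squeeze": 40
}}

```text
$.steps[0]: bad value
```

Emit:
{"method": "move_arm", "body": {
  "steps": [
    {"spin":0.135},
    {"spin":0.135},
    {"spin":0.135},
    {"dz":2},
    {"dz":2},
    {},
    {}
  ]
}}

```text
$.steps[0]: bad value
```

```bash
cat >> h.py <<'E'
def st():
    from bench import telemetry
    from scipy.spatial.transform import Rotation as Ro
    s=telemetry.read_state(); R=Ro.from_quat(s['eef_rot']).as_matrix()
    print('t',round(s['time'],2),'p',s['ee_pos'].round(4),'xang',np.degrees(np.arctan2(R[1,0],R[0,0])).round(2),'tilt',R[:2,2].round(4),'F',np.round(s['ft_force'],1),'w',round(s['width'],4),'g',s['grip_force'],'j',s['joint_positions'].round(2)); return s,R
E
python3 - <<'E'
from h import *
s,R=st(); c=snap('wrist'); save(c,'w1.png')
print(proj(c,[[.505,-.217,.121],[.505,-.217,.077]]), -np.array(c['R']).T@c['t'])
E
```

```text
t 0.1 p [ 0.2392 -0.5773  0.404 ] xang 22.51 tilt [-0.0005  0.0012] F [-0.5  0.5  0.2] w 0.0871 g 0.0 j [ 1.16  0.33 -0.06  1.46  0.02  1.35 -0.09]
[[ -92.04513398 -384.11422744]
 [ -32.82877506 -306.2894636 ]] [ 0.31012845 -0.54689182  0.38519253]
```

View pics/w1.png

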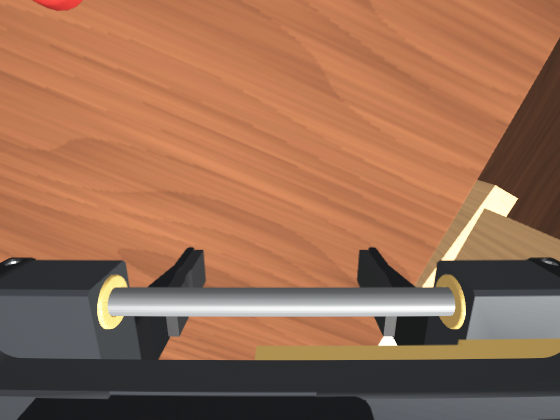

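The move was refused because rows evidently need every field. The wrist view shows only bench and the fingers.

Emit:
{"method": "move_arm", "body": {
  "steps": [
    {"dx":3.84,"dy":-2.31,"dz":0,"spin":0},
    {"dx":3.84,"dy":-2.31,"dz":0,"spin":0},
    {"dx":3.84,"dy":-2.31,"dz":0,"spin":0},
    {"dx":3.84,"dy":-2.31,"dz":0,"spin":0},
    {"dx":3.84,"dy":-2.31,"dz":0,"spin":0},
    {"dx":3.84,"dy":-2.31,"dz":0,"spin":0},
    {"dx":3.84,"dy":-2.31,"dz":0,"spin":0},
    {"dx":3.84,"dy":-2.31,"dz":0,"spin":0},
    {"dx":3.84,"dy":-2.31,"dz":0,"spin":0},
    {"dx":3.84,"dy":-2.31,"dz":0,"spin":0},
    {"dx":0,"dy":0,"dz":0,"spin":0.135},
    {"dx":0,"dy":0,"dz":0,"spin":0.135}
  ],
  "claw": 4.5,
  "squeeze": 40
}}

```text
time: 1.35
ee_pos: [0.5063, -0.2154, 0.4044]
eef_rot: [0.998, 0.06, -0.0, -0.0]
ft_force: [-0.7, -0.9, -0.5]
width: 0.0452
grip_force: 0.0
```

Emit:
{"method": "move_arm", "body": {
  "steps": [
    {"dx":0,"dy":0,"dz":0,"spin":0.135},
    {"dx":0,"dy":0,"dz":0,"spin":0.135},
    {"dx":0,"dy":0,"dz":0,"spin":0.135},
    {"dx":0,"dy":0,"dz":2,"spin":0},
    {"dx":0,"dy":0,"dz":2,"spin":0},
    {"dx":0,"dy":0,"dz":0,"spin":0}
  ]
}}

```text
time: 1.95
ee_pos: [0.5048, -0.2168, 0.3621]
eef_rot: [0.99, -0.141, -0.002, -0.001]
ft_force: [-0.4, 0.4, -0.3]
width: 0.0448
grip_force: 0.0
```

Run:
```python
from h import *
s,R=st(); c=snap('wrist'); save(c,'w2.png')
print(proj(c,[[.505,-.217,.121],[.505,-.217,.077]]), -np.array(c['R']).T@c['t'])
```

```text
t 1.95 p [ 0.5048 -0.2168  0.3621] xang -16.16 tilt [-0.0043  0.0017] F [-0.4  0.4 -0.3] w 0.0448 g 0.0 j [ 0.6   0.22 -0.31  1.71  0.07  1.24 -1.58]
[[281.06509082 226.42545264]
 [281.01719615 210.1540785 ]] [ 0.57849814 -0.238068    0.34287799]
```

View pics/w2.png

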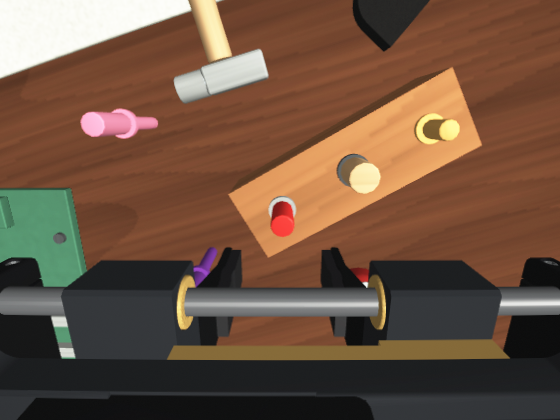

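The wrist view confirms the red pin top at (282,226), matching the predicted (281,226), so I descend and grip.

Emit:
{"method": "move_arm", "body": {
  "steps": [
    {"dx":0,"dy":0,"dz":2.5,"spin":0},
    {"dx":0,"dy":0,"dz":2.5,"spin":0},
    {"dx":0,"dy":0,"dz":2.5,"spin":0},
    {"dx":0,"dy":0,"dz":1.2,"spin":0},
    {"dx":0,"dy":0,"dz":0.6,"spin":0},
    {"dx":0,"dy":0,"dz":0,"spin":0}
  ]
}}

```text
time: 2.6
ee_pos: [0.5058, -0.2171, 0.2721]
eef_rot: [0.99, -0.141, 0.0, 0.0]
ft_force: [-0.4, -0.2, 0.5]
width: 0.0448
grip_force: 0.0
```

Emit:
{"method": "move_arm", "body": {
  "steps": [
    {"dx":0,"dy":0,"dz":0,"spin":0},
    {"dx":0,"dy":0,"dz":0,"spin":0},
    {"dx":0,"dy":0,"dz":0,"spin":0},
    {"dx":0,"dy":0,"dz":0,"spin":0},
    {"dx":0,"dy":0,"dz":0,"spin":0}
  ],
  "claw": 0,
  "squeeze": 40
}}

```text
time: 3.1
ee_pos: [0.5057, -0.2171, 0.2721]
eef_rot: [0.99, -0.141, 0.0, 0.0]
ft_force: [-0.8, 0.3, 2.1]
width: 0.0168
grip_force: 40.0
```

Run:
```python
from h import *
s,R=st()
```

```text
t 3.1 p [ 0.5057 -0.2171  0.2721] xang -16.18 tilt [ 0.0005 -0.0004] F [-0.8  0.3  2.1] w 0.0168 g 39.95443722233176 j [ 0.59  0.3  -0.31  1.8   0.1   1.05 -1.61]
```

Emit:
{"method": "move_arm", "body": {
  "steps": [
    {"dx":0,"dy":0,"dz":-1,"spin":0},
    {"dx":0,"dy":0,"dz":-2,"spin":0},
    {"dx":0,"dy":0,"dz":-3,"spin":0},
    {"dx":0,"dy":0,"dz":-3,"spin":0},
    {"dx":0,"dy":0,"dz":-2,"spin":0},
    {"dx":0,"dy":0,"dz":0,"spin":0}
  ]
}}

```text
time: 3.7
ee_pos: [0.5062, -0.217, 0.3854]
eef_rot: [0.99, -0.141, 0.003, 0.001]
ft_force: [0.6, -0.8, -1.2]
width: 0.0169
grip_force: 40.0
```

Emit:
{"method": "move_arm", "body": {
  "steps": [
    {"dx":-0.73,"dy":-3.95,"dz":0,"spin":0},
    {"dx":-0.73,"dy":-3.95,"dz":0,"spin":0},
    {"dx":-0.73,"dy":-3.95,"dz":0,"spin":0},
    {"dx":-0.73,"dy":-3.95,"dz":0,"spin":0},
    {"dx":-0.73,"dy":-3.95,"dz":0,"spin":0},
    {"dx":-0.73,"dy":-3.95,"dz":0,"spin":0},
    {"dx":-0.73,"dy":-3.95,"dz":0,"spin":0},
    {"dx":-0.73,"dy":-3.95,"dz":0,"spin":0},
    {"dx":-0.73,"dy":-3.96,"dz":0,"spin":0},
    {"dx":0,"dy":0,"dz":1,"spin":0},
    {"dx":0,"dy":0,"dz":0,"spin":0},
    {"dx":0,"dy":0,"dz":0,"spin":0}
  ]
}}

```text
time: 4.9
ee_pos: [0.5415, 0.1415, 0.371]
eef_rot: [0.99, -0.141, -0.001, 0.001]
ft_force: [0.2, -0.6, -1.8]
width: 0.0172
grip_force: 40.0
```

Run:
```python
from h import *
s,R=st(); c=snap('wrist'); b=snap('side'); snap('top')
p=s['ee_pos'];tip=p+.262*R[:,2]
print('tip',tip,proj(c,tip),proj(c,[.5417,.1427,.08]),'side',proj(b,tip),proj(b,[.5417,.1427,.08]))
u,v=map(int,proj(b,tip)[0])
A=cv2.resize(c['img'][40:380,80:480],None,fx=1,fy=1)
B=cv2.resize(b['img'][v-70:v+60,u-65:u+65],None,fx=3,fy=3,interpolation=2)
print(u,v)
im=np.zeros((390,800,3),np.uint8);im[:340,:400]=A;im[:,405:795]=B
cv2.imwrite('pics/w3.png',im[:,:,::-1])
```

```text
t 4.9 p [0.5415 0.1415 0.371 ] xang -16.25 tilt [-0.0016 -0.001 ] F [ 0.2 -0.6 -1.8] w 0.0172 g 39.95415165089071 j [ 0.15  0.26 -0.57  1.66  0.15  1.27 -2.3 ]
tip [0.54106754 0.14128555 0.10896161] [[280.74220122 219.79069941]] [[278.97858862 209.84397116]] side [[261.41349214 230.66268199]] [[261.10487452 241.75995772]]
261 230
```

View pics/w3.png

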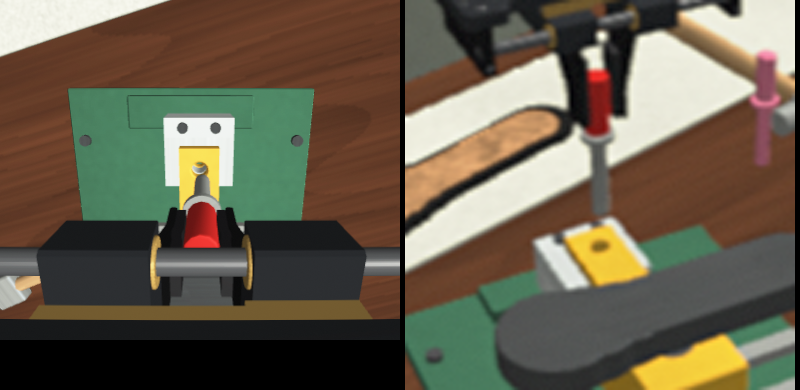

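The pin hangs vertically about 29 mm above the ear. The bore is at wrist pixel (280,209) and the tip is near (282,220). I now measure finer edges.

Run:
```python
from h import *
c=load('wrist');I=c['img'];h=cv2.cvtColor(I,cv2.COLOR_RGB2HSV)
y=cv2.inRange(h,(18,120,120),(32,255,255)); w=cv2.inRange(h,(0,0,150),(180,50,255))
for v in range(190,226,5):
    r=slice(230,330); Y=np.nonzero(y[v,r])[0]+230;W=np.nonzero(w[v,r])[0]+230
    o=[]
    if len(Y): o+=['ear',Y.min(),Y.max(),[onz(c,(u,v),.08).round(4)[:2]for u in(Y.min()-.5,Y.max()+.5)]]
    if len(W): o+=['lug',W.min(),W.max(),[onz(c,(u,v),.065).round(4)[:2]for u in(W.min()-.5,W.max()+.5)]]
    print(v,*o)
cv2.imwrite('pics/w4.png',cv2.resize(I[150:270,220:340,::-1],None,fx=5,fy=5,interpolation=2))
```

```text
190 ear 259 298 [array([0.5643, 0.155 ]), array([0.5544, 0.121 ])] lug 244 313 [array([0.5654, 0.1703]), array([0.5471, 0.1076])]
195 ear 259 298 [array([0.56  , 0.1563]), array([0.55  , 0.1222])] lug 244 313 [array([0.5608, 0.1718]), array([0.5425, 0.1088])]
200 ear 259 298 [array([0.5556, 0.1577]), array([0.5456, 0.1234])] lug 245 313 [array([0.556 , 0.1724]), array([0.5378, 0.11  ])]
205 ear 260 298 [array([0.5509, 0.1582]), array([0.5411, 0.1246])] lug 245 313 [array([0.5514, 0.1739]), array([0.5331, 0.1112])]
210 ear 260 298 [array([0.5465, 0.1596]), array([0.5366, 0.1259])] lug 245 312 [array([0.5467, 0.1755]), array([0.5286, 0.1134])]
215 ear 260 298 [array([0.542, 0.161]), array([0.5321, 0.1271])] lug 245 312 [array([0.542, 0.177]), array([0.5238, 0.1146])]
220 ear 260 298 [array([0.5375, 0.1624]), array([0.5275, 0.1284])] lug 245 312 [array([0.5372, 0.1786]), array([0.5189, 0.1159])]
225 ear 260 298 [array([0.5329, 0.1638]), array([0.5229, 0.1296])] lug 245 312 [array([0.5324, 0.1801]), array([0.514 , 0.1172])]
```

View pics/w4.png

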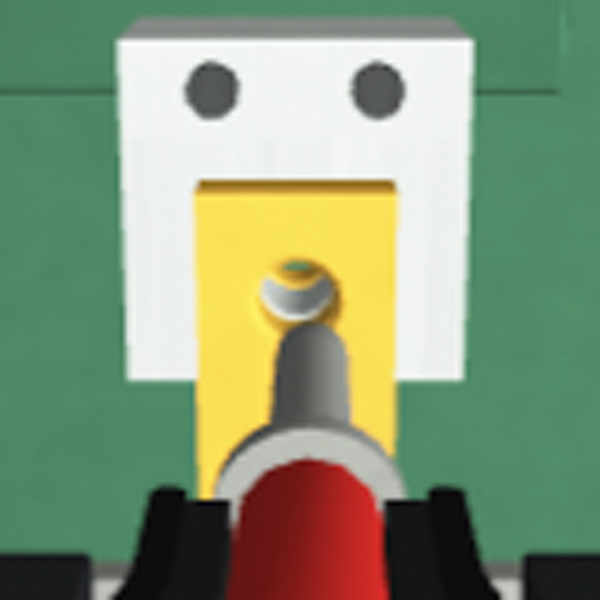

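Run:
```python
from h import *
c=load('wrist');R=st()[1]
m=onz(c,(279.4,209.2),.08)
t=onz(c,(282.4,219),.109); print(m,t,'d tool cm',(R.T@(m-t))*100)
b=load('side');print('side mouth',proj(b,m),'tip',proj(b,t))
```

```text
t 5.05 p [0.5417 0.1416 0.3719] xang -16.28 tilt [ 0.0003 -0.0005] F [-0.7 -0.6 -2. ] w 0.0173 g 39.95419624261558 j [ 0.15  0.26 -0.57  1.66  0.15  1.27 -2.3 ]
[0.54217174 0.14216629 0.08      ] [0.54134829 0.13980183 0.109     ] d tool cm [ 0.01156434 -0.25118341  2.89990701]
side mouth [[261.14904064 241.55578138]] tip [[261.8598401  230.30238746]]
```

Emit:
{"method": "move_arm", "body": {
  "steps": [
    {"dx":0,"dy":-0.22,"dz":0.8,"spin":0},
    {"dx":0,"dy":0,"dz":0.8,"spin":0},
    {"dx":0,"dy":0,"dz":0.6,"spin":0},
    {"dx":0,"dy":0,"dz":0,"spin":0}
  ]
}}

```text
time: 5.45
ee_pos: [0.5418, 0.1447, 0.3484]
eef_rot: [0.99, -0.141, -0.001, 0.0]
ft_force: [-0.2, -0.7, -1.4]
width: 0.0169
grip_force: 40.0
```

Run:
```python
from h import *
s,R=st(); c=snap('wrist'); b=snap('side')
tip=s['ee_pos']+.262*R[:,2]; print(tip,proj(c,tip),proj(c,[.5421,.1422,.08]))
u,v=map(int,proj(b,tip)[0])
A=cv2.resize(c['img'][180:250,240:320],None,fx=5,fy=5,interpolation=2)
B=cv2.resize(b['img'][v-30:v+30,u-32:u+32],None,fx=6,fy=6,interpolation=2)
print(u,v)
im=np.zeros((360,790,3),np.uint8);im[:350,:400]=A;im[:,402:786]=B
cv2.imwrite('pics/w5.png',im[:,:,::-1])
```

```text
t 5.45 p [0.5418 0.1447 0.3484] xang -16.17 tilt [-0.002  -0.0005] F [-0.2 -0.7 -1.4] w 0.0169 g 39.954409785568714 j [ 0.14  0.28 -0.57  1.68  0.16  1.22 -2.32]
[0.54129175 0.14454456 0.08635441] [[280.74190266 219.76975781]] [[283.16993647 215.81104141]]
260 239
```

View pics/w5.png

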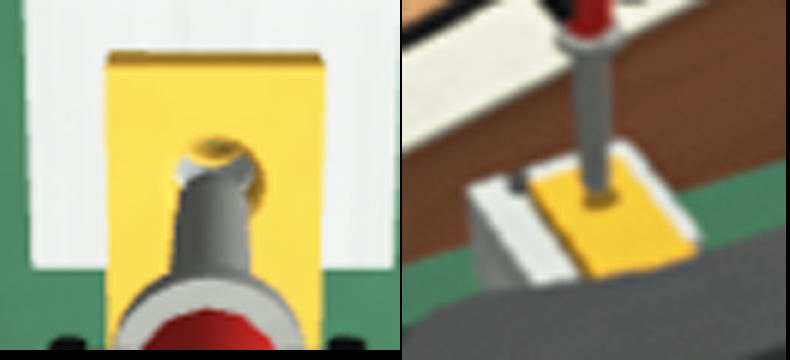

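The tip is centred over the mouth within about 1 mm in both views. I start it in the ear gently.

Emit:
{"method": "move_arm", "body": {
  "steps": [
    {"dx":0.04,"dy":0.04,"dz":0.2,"spin":0},
    {"dx":0,"dy":0,"dz":0.2,"spin":0},
    {"dx":0,"dy":0,"dz":0.2,"spin":0},
    {"dx":0,"dy":0,"dz":0.2,"spin":0},
    {"dx":0,"dy":0,"dz":0.2,"spin":0},
    {"dx":0,"dy":0,"dz":0,"spin":0}
  ]
}}

```text
time: 6.15
ee_pos: [0.5423, 0.1444, 0.3394]
eef_rot: [0.99, -0.141, -0.0, 0.0]
ft_force: [-0.4, 0.5, -2.3]
width: 0.0166
grip_force: 40.0
```

Run:
```python
from h import *
s,R=st()
```

```text
t 6.15 p [0.5423 0.1444 0.3394] xang -16.17 tilt [-0.0004 -0.0002] F [-0.4  0.5 -2.3] w 0.0166 g 39.95446080341935 j [ 0.14  0.29 -0.57  1.69  0.17  1.21 -2.32]
```

Emit:
{"method": "move_arm", "body": {
  "steps": [
    {"dx":0,"dy":0,"dz":0.2,"spin":0},
    {"dx":0,"dy":0,"dz":0.2,"spin":0},
    {"dx":0,"dy":0,"dz":0.2,"spin":0},
    {"dx":0,"dy":0,"dz":0,"spin":0}
  ]
}}

```text
time: 6.55
ee_pos: [0.5423, 0.1444, 0.3334]
eef_rot: [0.99, -0.141, -0.0, 0.0]
ft_force: [0.3, 0.5, -1.5]
width: 0.0171
grip_force: 40.0
```

Emit:
{"method": "move_arm", "body": {
  "steps": [
    {"dx":0,"dy":0,"dz":0.15,"spin":0},
    {"dx":0,"dy":0,"dz":0.15,"spin":0},
    {"dx":0,"dy":0,"dz":0,"spin":0}
  ]
}}

```text
time: 6.85
ee_pos: [0.5424, 0.1444, 0.3305]
eef_rot: [0.99, -0.141, -0.0, 0.0]
ft_force: [0.0, -0.6, -2.3]
width: 0.0163
grip_force: 40.0
```

Emit:
{"method": "move_arm", "body": {
  "steps": [
    {"dx":0,"dy":0,"dz":0.1,"spin":0},
    {"dx":0,"dy":0,"dz":0.1,"spin":0},
    {"dx":0,"dy":0,"dz":0.1,"spin":0},
    {"dx":0,"dy":0,"dz":0,"spin":0}
  ]
}}

```text
time: 7.25
ee_pos: [0.5424, 0.1444, 0.3276]
eef_rot: [0.99, -0.141, -0.0, 0.0]
ft_force: [0.1, 0.0, -1.5]
width: 0.0171
grip_force: 40.0
```

Emit:
{"method": "move_arm", "body": {
  "steps": [
    {"dx":0,"dy":0,"dz":0.1,"spin":0},
    {"dx":0,"dy":0,"dz":0.1,"spin":0},
    {"dx":0,"dy":0,"dz":0,"spin":0}
  ]
}}

```text
time: 7.55
ee_pos: [0.5424, 0.1444, 0.3256]
eef_rot: [0.99, -0.141, -0.0, 0.0]
ft_force: [0.1, -0.3, -0.9]
width: 0.0171
grip_force: 40.0
```

Emit:
{"method": "move_arm", "body": {
  "steps": [
    {"dx":0,"dy":0,"dz":0.1,"spin":0},
    {"dx":0,"dy":0,"dz":0.1,"spin":0},
    {"dx":0,"dy":0,"dz":0,"spin":0}
  ]
}}

```text
time: 7.85
ee_pos: [0.5423, 0.1444, 0.3236]
eef_rot: [0.99, -0.141, -0.0, 0.0]
ft_force: [0.1, -0.4, -2.1]
width: 0.017
grip_force: 40.0
```

Emit:
{"method": "move_arm", "body": {
  "steps": [
    {"dx":0,"dy":0,"dz":0.1,"spin":0},
    {"dx":0,"dy":0,"dz":0.1,"spin":0},
    {"dx":0,"dy":0,"dz":0,"spin":0}
  ]
}}

```text
time: 8.15
ee_pos: [0.5424, 0.1444, 0.3216]
eef_rot: [0.99, -0.141, -0.0, 0.0]
ft_force: [0.3, -0.7, -2.4]
width: 0.0171
grip_force: 40.0
```

Emit:
{"method": "move_arm", "body": {
  "steps": [
    {"dx":0,"dy":0,"dz":0.15,"spin":0},
    {"dx":0,"dy":0,"dz":0.15,"spin":0},
    {"dx":0,"dy":0,"dz":0.15,"spin":0},
    {"dx":0,"dy":0,"dz":0.15,"spin":0},
    {"dx":0,"dy":0,"dz":0,"spin":0}
  ]
}}

```text
time: 8.65
ee_pos: [0.5423, 0.1444, 0.3155]
eef_rot: [0.99, -0.141, -0.0, 0.0]
ft_force: [-0.4, 1.2, -1.9]
width: 0.0174
grip_force: 40.0
```

Emit:
{"method": "move_arm", "body": {
  "steps": [
    {"dx":0,"dy":0,"dz":0.15,"spin":0},
    {"dx":0,"dy":0,"dz":0.15,"spin":0},
    {"dx":0,"dy":0,"dz":0.15,"spin":0},
    {"dx":0,"dy":0,"dz":0.15,"spin":0},
    {"dx":0,"dy":0,"dz":0,"spin":0}
  ]
}}

```text
time: 9.15
ee_pos: [0.5423, 0.1444, 0.3095]
eef_rot: [0.99, -0.141, -0.0, 0.0]
ft_force: [-0.3, -0.1, -1.5]
width: 0.017
grip_force: 40.0
```

Run:
```python
from h import *
s,R=st(); c=snap('wrist'); b=snap('side')
tip=s['ee_pos']+.262*R[:,2]; print(tip)
u,v=map(int,proj(b,tip+[0,0,.04])[0])
A=cv2.resize(c['img'][170:260,240:320],None,fx=5,fy=5,interpolation=2)
B=cv2.resize(b['img'][v-37:v+37,u-32:u+32],None,fx=6,fy=6,interpolation=2)
im=np.zeros((450,790,3),np.uint8);im[:450,:400]=A;im[:444,402:786]=B
cv2.imwrite('pics/w6.png',im[:,:,::-1])
```

```text
t 9.15 p [0.5423 0.1444 0.3095] xang -16.17 tilt [-0.0003 -0.0002] F [-0.3 -0.1 -1.5] w 0.017 g 39.9543629726395 j [ 0.13  0.32 -0.56  1.73  0.18  1.15 -2.33]
[0.54225686 0.14434806 0.04748013]
```

View pics/w6.png

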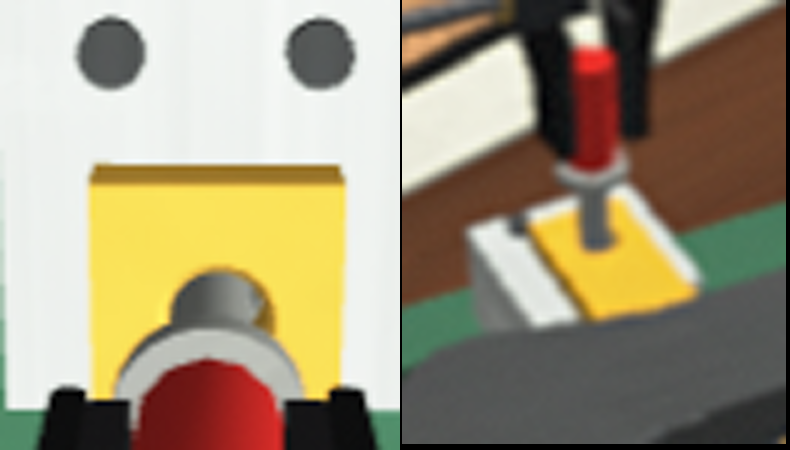

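The pin is well inside the bores with no force, as the carriage already stood on the lug's bore. Continuing down.

Emit:
{"method": "move_arm", "body": {
  "steps": [
    {"dx":0,"dy":0.03,"dz":0.15,"spin":0},
    {"dx":0,"dy":0,"dz":0.15,"spin":0},
    {"dx":0,"dy":0,"dz":0.15,"spin":0},
    {"dx":0,"dy":0,"dz":0.15,"spin":0},
    {"dx":0,"dy":0,"dz":0,"spin":0}
  ]
}}

```text
time: 9.75
ee_pos: [0.5423, 0.1441, 0.3035]
eef_rot: [0.99, -0.141, -0.0, 0.0]
ft_force: [0.5, 0.1, -1.7]
width: 0.017
grip_force: 40.0
```

Emit:
{"method": "move_arm", "body": {
  "steps": [
    {"dx":0,"dy":0,"dz":0.15,"spin":0},
    {"dx":0,"dy":0,"dz":0.15,"spin":0},
    {"dx":0,"dy":0,"dz":0.15,"spin":0},
    {"dx":0,"dy":0,"dz":0.15,"spin":0},
    {"dx":0,"dy":0,"dz":0,"spin":0}
  ]
}}

```text
time: 10.25
ee_pos: [0.5423, 0.1441, 0.2975]
eef_rot: [0.99, -0.141, -0.0, 0.0]
ft_force: [-0.3, -0.9, -1.2]
width: 0.0166
grip_force: 40.0
```

Emit:
{"method": "move_arm", "body": {
  "steps": [
    {"dx":0,"dy":0,"dz":0.2,"spin":0},
    {"dx":0,"dy":0,"dz":0.2,"spin":0},
    {"dx":0,"dy":0,"dz":0.2,"spin":0},
    {"dx":0,"dy":0,"dz":0.2,"spin":0},
    {"dx":0,"dy":0,"dz":0.2,"spin":0},
    {"dx":0,"dy":0,"dz":0,"spin":0}
  ]
}}

```text
time: 10.85
ee_pos: [0.5422, 0.1441, 0.2874]
eef_rot: [0.99, -0.141, -0.0, 0.0]
ft_force: [-0.4, -0.6, -2.3]
width: 0.0173
grip_force: 40.0
```

Emit:
{"method": "move_arm", "body": {
  "steps": [
    {"dx":0,"dy":0,"dz":0.15,"spin":0},
    {"dx":0,"dy":0,"dz":0.15,"spin":0},
    {"dx":0,"dy":0,"dz":0.15,"spin":0},
    {"dx":0,"dy":0,"dz":0.1,"spin":0},
    {"dx":0,"dy":0,"dz":0,"spin":0}
  ]
}}

```text
time: 11.35
ee_pos: [0.5423, 0.1441, 0.2821]
eef_rot: [0.99, -0.141, -0.0, 0.0]
ft_force: [0.1, -0.0, -1.1]
width: 0.0168
grip_force: 40.0
```

Emit:
{"method": "move_arm", "body": {
  "steps": [
    {"dx":0,"dy":0,"dz":0.08,"spin":0},
    {"dx":0,"dy":0,"dz":0.08,"spin":0},
    {"dx":0,"dy":0,"dz":0,"spin":0}
  ]
}}

```text
time: 11.65
ee_pos: [0.5423, 0.1441, 0.2805]
eef_rot: [0.99, -0.141, -0.0, 0.0]
ft_force: [0.5, -0.7, -1.6]
width: 0.017
grip_force: 40.0
```

Emit:
{"method": "move_arm", "body": {
  "steps": [
    {"dx":0,"dy":0,"dz":0.05,"spin":0},
    {"dx":0,"dy":0,"dz":0.03,"spin":0},
    {"dx":0,"dy":0,"dz":0,"spin":0}
  ]
}}

```text
time: 11.95
ee_pos: [0.5424, 0.1442, 0.2801]
eef_rot: [0.99, -0.141, 0.0, 0.0]
ft_force: [-0.3, -0.6, 1.8]
width: 0.017
grip_force: 40.0
```

Emit:
{"method": "move_arm", "body": {
  "steps": [
    {"dx":0,"dy":0,"dz":0.03,"spin":0},
    {"dx":0,"dy":0,"dz":0.02,"spin":0},
    {"dx":0,"dy":0,"dz":0,"spin":0}
  ]
}}

```text
time: 12.25
ee_pos: [0.5424, 0.1442, 0.28]
eef_rot: [0.99, -0.141, 0.0, 0.0]
ft_force: [-2.8, -1.7, 6.8]
width: 0.0169
grip_force: 40.0
```

Collar contact is felt at exactly the expected height (TCP 0.280), so I release.

Emit:
{"method": "move_arm", "body": {
  "steps": [
    {"dx":0,"dy":0,"dz":0.02,"spin":0},
    {"dx":0,"dy":0,"dz":0,"spin":0}
  ]
}}

```text
time: 12.45
ee_pos: [0.5424, 0.1442, 0.28]
eef_rot: [0.99, -0.141, 0.0, 0.0]
ft_force: [-3.9, -2.3, 8.4]
width: 0.0173
grip_force: 40.0
```

Emit:
{"method": "move_arm", "body": {
  "steps": [
    {"dx":0,"dy":0,"dz":0,"spin":0},
    {"dx":0,"dy":0,"dz":0,"spin":0},
    {"dx":0,"dy":0,"dz":0,"spin":0},
    {"dx":0,"dy":0,"dz":0,"spin":0},
    {"dx":0,"dy":0,"dz":-0.5,"spin":0},
    {"dx":0,"dy":0,"dz":-1.5,"spin":0},
    {"dx":0,"dy":0,"dz":-3,"spin":0},
    {"dx":0,"dy":0,"dz":-3,"spin":0},
    {"dx":0,"dy":0,"dz":-2,"spin":0},
    {"dx":0,"dy":0,"dz":0,"spin":0}
  ],
  "claw": 4.5
}}

```text
time: 13.45
ee_pos: [0.5429, 0.1447, 0.3836]
eef_rot: [0.99, -0.141, 0.003, -0.001]
ft_force: [0.7, 0.7, 0.2]
width: 0.0449
grip_force: 0.0
```

Run:
```python
from h import *
s,R=st(); c=snap('wrist'); b=snap('side')
print(proj(b,[.5422,.1425,.129]),proj(b,[.5422,.1425,.08]))
u,v=map(int,proj(b,[.5422,.1425,.1])[0])
A=cv2.resize(c['img'][120:270,200:350],None,fx=3,fy=3,interpolation=2)
B=cv2.resize(b['img'][v-37:v+37,u-27:u+27],None,fx=6,fy=6,interpolation=2)
im=np.zeros((450,780,3),np.uint8);im[:450,:450]=A;im[:444,452:776]=B
cv2.imwrite('pics/w7.png',im[:,:,::-1]); print(u-27,v-37)
```

```text
t 13.45 p [0.5429 0.1447 0.3836] xang -16.16 tilt [0.0061 0.0012] F [0.7 0.7 0.2] w 0.0449 g 0.0 j [ 0.15  0.25 -0.57  1.64  0.14  1.28 -2.3 ]
[[260.33473565 222.85300232]] [[261.02205455 241.61578955]]
233 197
```

View pics/w7.png

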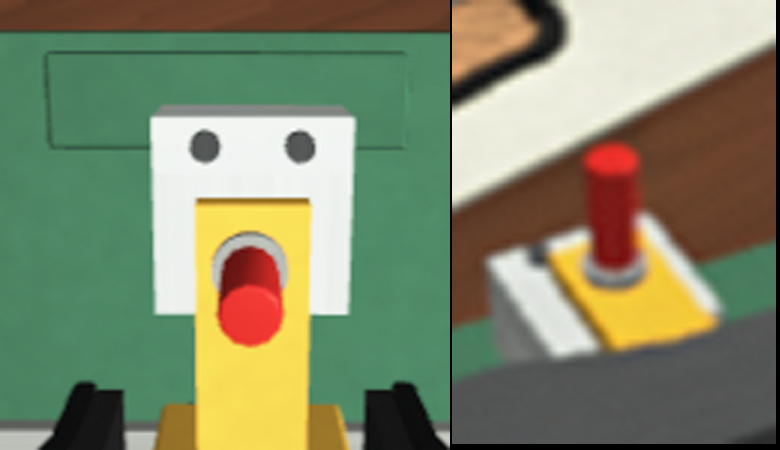

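The pin stands upright with its collar flush on the ear. Its top is at side pixel (260,223), as predicted for home, and the gripper is clear.

```bash
python3 -c "
from bench import job
print(job.close_job())"
```

```text
the job is handed in; nothing more can be done
None
```

The red-handled steel pin is home through the upper ear, lug and lower ear, with its collar on the upper ear; I released it and handed in the job at about 13.5 s. The force never read above about 9 N, and no carriage slide or search was needed because the carriage already stood in line with the lug's bore.

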